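Set out the stirring place for the next sample

ROBOT

A 6-joint arm with a two-finger parallel gripper is mounted at the origin on the work surface. World frame = base frame: x ahead of the robot, y to its left, z up, the work surface at z = 0. Lengths are in m, angles in rad, forces in N, time in s.
With the tool pointing down it reaches from about 0.3 to 0.825 m from the base axis. Payload 5.4 kg.
Tool frame: the origin (TCP) lies at the very end of the fingers, on their centre line; the grasp point (between the pads) lies 19 mm behind it; z points along the fingers, x is the direction in which the jaws open and shut, and the axes are right-handed (so a half turn about z gives the same grasp; the last joint's range is limited). The gripper opens to 92 mm and grips with 3 to 60 N. Pads are 20 mm wide; open, the fingers measure 128 mm over their backs; the gripper's body (75 mm by 189 mm) begins 69 mm behind the grasp point.
Start: joints at [-1.331, 0.158, 1.597, -0, 1.386, -0.21], TCP at [0.25, -0.518, 0.175] pointing down, gripper open.
Joint ranges: [-2.91, 2.91], [-0.94, 2.29], [0.18, 2.7], [-1.29, 4.43], [0.17, 2.64], [-3, 3]. Speed limits (rad/s): [2.57, 2.57, 3.14, 3.14, 3.14, 3.14].

INTERFACE

Orientations are given as a rotation vector (axis times angle).
In Python, from workcell import bot gives the robot as it stands. Calls block until the motion is done:
- bot.goto(position, orientation): joint-space move of the TCP to a pose.
- bot.line_to(position, rot=None, max_speed=0.15): straight line of the TCP; rot=None keeps the orientation; max_speed is the mean speed in m/s.
- bot.set_joints(angles): joint-space move.
- bot.set_gripper(opening, newtons=None): opening from 0.0 (shut) to 1.0 (fully open); newtons is the grip in N (None keeps the last); returns when the fingers have stopped.
- bot.hold(seconds).
- bot.inverse_kinematics(position, orientation): joint angles nearest the present ones, or None.
- bot.read_camera(name): name is "scene" or "top"; returns a dict with "pixels" (400x640x3 uint8, blue, green, red), "fx", "fy", "cx", "cy" (pixels), "R" (3x3) and "t" (3): a world point X has camera coordinates R X + t. Camera axes: x right, y down, z forward; pixel columns grow to the right and rows downward; lengths in m; the calibration is good to about 2 mm. A picture is of the moment at which its call begins. There is no depth.
A pose or a line that the arm cannot do raises bot.MotionError and nothing moves.
- bot.job_done(): hands the job in, once; it reports no verdict.
Readings, each from a call of its own:
- bot.current_clock(): time.
- bot.current_joints(): joint angles.
- bot.current_joint_vel(): joint speeds.
- bot.current_effort(): joint torques, N m.
- bot.current_ee_pos(): TCP position.
- bot.current_tool_rot(): TCP orientation.
- bot.current_contact_force(): force on the tool from outside, world axes, zero at the start.
- bot.current_ft_torque(): the same for the moment, N m.
- bot.current_opening(): opening from 0.0 (shut) to 1.0 (fully open).
Only numpy, scipy, OpenCV 4.12 (cv2) and the standard library are available. Lean on these libraries where they do the work, as an engineer would, in place of code of your own. Each camera call takes 0.05 s, during which the arm holds its last target.

TASK

Set out the stirring place for the next sample: stand the steel beaker in the middle of the stirrer's plate, with the red stir bar lying inside it and the steel lid seated on top. Stand the amber sample bottle upright midway between the stirrer and the meter, level with the middle of the meter's length, and stand the white rinse bottle upright close behind the meter (a finger's width or two from its far end) and in line with it; behind means on the side away from the robot. Leave the black stock bottle, the measuring cylinder and the small white pot where they are.

Things in the scene. Friction and masses are not known exactly. Their poses are not given: they have to be found in the camera images.
- beaker_center (a point): open stainless steel beaker, plain cylinder: outside diameter 64 mm, height 80 mm, wall 2 mm, inside floor 3 mm above its underside, about 0.13 kg. Point: on its axis, half-way up (40 mm above the underside, 40 mm below the rim). Frame: z up the axis; its yaw means nothing (round).
- stir_bar_center (a point): red magnetic stir bar, octagonal rod 40 mm long, 10 mm across flats, 12 g, lying on the bench. Point: its middle (5 mm above what it lies on). Its x axis runs along the rod. It may lie on any of its flats.
- lid_knob (a point): steel lid of the beaker, lying right way up: a black plastic knob (diameter 18 mm, 24 mm tall) on a disc (diameter 70 mm, 3 mm thick), with a tapered plug below (diameter 50 mm at the disc, 40 mm at its foot, 5 mm deep) that goes into the beaker's mouth; 32 mm tall in all, 0.07 kg. Point: middle of the knob, on the axis, 20 mm above the foot of the plug, 15 mm above the disc's underside, which rests on the beaker's rim (knob point then 55 mm above the beaker's point). z up.
- sample_center (a point): amber glass sample bottle, round, white cap and a paper label: diameter 48 mm, 105 mm tall (narrower shoulder and cap in the top third), about 0.2 kg. Point: on its axis, half-way up (52.5 mm above the underside). Frame: z up the axis; its yaw means nothing (round).
- rinse_center (a point): white plastic rinse bottle, round, blue cap, no label: diameter 48 mm, 105 mm tall (narrower shoulder and cap in the top third), about 0.15 kg. Point: on its axis, half-way up (52.5 mm above the underside). Frame: z up the axis; its yaw means nothing (round).
- stirrer_plate (a point): low white magnetic stirrer with a black speed knob on its front, standing fast on a thin blue-grey bench mat (mat 3 mm thick, 220 x 390 mm, shared with the meter): housing 140 mm deep (x) by 120 mm wide (y), round steel plate of diameter 100 mm, its top 50 mm above the mat. Point: centre of the plate's top face, 15 mm behind the housing's middle. x points to its back (away from the robot), y to its left, z up.
- meter: black handheld meter with a blue display, white keys and a yellow stripe, lying face up and fixed beside the stirrer on the same mat, to its left or its right, about 250 mm centre to centre: 135 mm long (x) by 75 mm wide (y), 34 mm high. Origin: centre of its underside, on the mat's top face. x points to its back end (the display end, away from the robot), y to its left, z up. Bottles beside or behind it stand on the mat.
- stock_mid (a point): bystander: large black-brown stock bottle with a grey cap, diameter 74 mm, 180 mm tall, loose. Point: on its axis, 90 mm above its underside. z up.
- cylinder_mid (a point): bystander: clear measuring cylinder on a round blue foot (foot diameter 72 mm, tube diameter 31 mm), 195 mm tall, loose. Point: on its axis, 97 mm above its underside. z up.
- pot_mid (a point): bystander: small white pot with a yellow lid, diameter 56 mm, 45 mm tall, loose. Point: on its axis, 22 mm above its underside. z up.

How it is judged:
At the end, for the whole second after the job is handed in: Beaker within 12 mm of plate centre; bar on its floor; lid seated level; sample bottle within 158 mm of plate and meter centres, 35 mm fore/aft of the meter's middle; rinse bottle 88-148 mm behind the meter's centre, 22 mm of its centre line; all upright, released, at rest (horizontal distance between beaker_center and stirrer_plate below 0.012 m and z of beaker_center in the frame of stirrer_plate between 0.036 and 0.044 m and angle between each of beaker_center, lid_knob, sample_center, rinse_center's own z axis and vertical below 0.06 rad and horizontal distance between stir_bar_center and beaker_center below 0.027 m and z of stir_bar_center in the frame of beaker_center between -0.044 and -0.02 m and horizontal distance between lid_knob and beaker_center below 0.009 m and z of lid_knob in the frame of beaker_center between 0.051 and 0.059 m and horizontal distance between sample_center and stirrer_plate below 0.158 m and horizontal distance between sample_center and meter below 0.158 m and x of sample_center in the frame of meter between -0.035 and 0.035 m and z of sample_center in the frame of meter between 0.0475 and 0.0575 m and x of rinse_center in the frame of meter between 0.088 and 0.148 m and y of rinse_center in the frame of meter between -0.022 and 0.022 m and z of rinse_center in the frame of meter between 0.0475 and 0.0575 m and linear speed of each of beaker, stir_bar, lid, sample, rinse below 0.02 m/s); the robot touches nothing.
It fails at once if the black stock bottle is pushed more than 20 mm or tipped (distance of stock_mid from where it was at the start of the episode above 0.02 m or angle between stock_mid's own z axis and vertical above 0.3 rad).
It fails at once if the measuring cylinder is pushed more than 20 mm or tipped (distance of cylinder_mid from where it was at the start of the episode above 0.02 m or angle between cylinder_mid's own z axis and vertical above 0.3 rad).
It fails at once if the small white pot is pushed more than 20 mm or tipped (distance of pot_mid from where it was at the start of the episode above 0.02 m or angle between pot_mid's own z axis and vertical above 0.3 rad).
It also fails if it takes over 122 s, if anything falls off the work surface, if the arm or the gripper's body presses on something with over 40 N, if the wrist force passes 120 N, or if a joint passes its speed limit or range.

## Working session

There is one attempt and no reset: what is moved stays moved. The work goes in short steps, each a Python script; the robot and the scene stay as the last script left them, time stands still between calls to the robot, and variables do not carry over. Pictures are saved under pics/ and viewed, and the job is handed in when it is done.

```bash
ls; mkdir -p pics; python3 - <<'E'
from workcell import bot
import cv2,numpy as np
for n in("scene","top"):
    c=bot.read_camera(n); cv2.imwrite(f"pics/{n}0.png",c["pixels"])
    R=np.array(c["R"]);t=np.array(c["t"]);print(n,c["fx"],c["fy"],c["cx"],c["cy"],(-R.T@t).round(3),R.round(3).tolist())
print(bot.current_clock(),bot.current_tool_rot())
E
```

```text
pics
scene 389.5781746940874 389.5781746940874 329.0858939920659 196.58441233671917 [ 1.034 -0.486  0.752] [[0.762, 0.648, -0.019], [0.448, -0.548, -0.706], [-0.468, 0.529, -0.708]]
top 376.81309958153577 376.81309958153577 316.84253874844995 198.84678697000962 [ 0.401 -0.004  0.921] [[-0.097, -0.995, -0.008], [-0.965, 0.096, -0.243], [0.243, -0.016, -0.97]]
0.1 [-2.65988957e+00  1.66951655e+00  1.87241458e-03]
```

View pics/scene0.png

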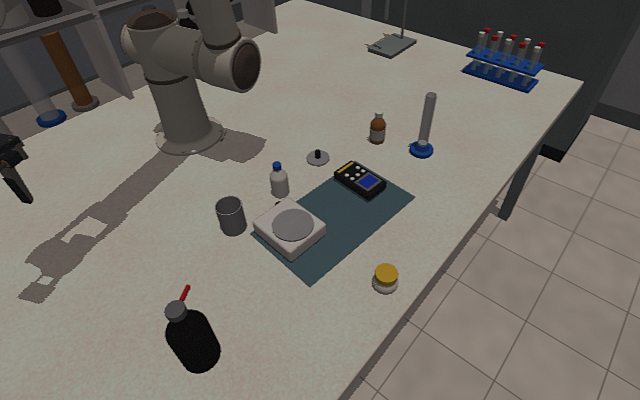

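View pics/top0.png

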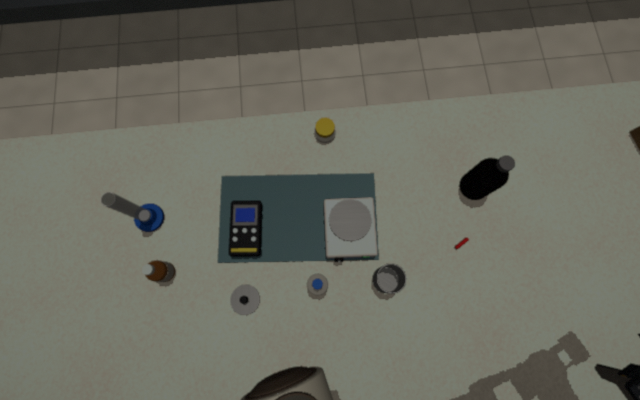

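The scene view shows the black stock bottle at about (195,335), the red bar at (185,293), the beaker at (231,216), the rinse bottle at (279,180), the lid at (318,158) and the sample bottle at (378,128). In the top view the plate is at (350,220), the meter at (246,228), the beaker at (389,280), the lid at (245,300), the rinse bottle at (317,285), the sample bottle at (157,271), the bar at (461,243) and the pot at (325,128). Next I measure with masks.

```bash
cat > h.py <<'E'
from workcell import bot
import cv2,numpy as np
from scipy.spatial.transform import Rotation as Ro
def cam(n):
    c=bot.read_camera(n);c["R"]=np.array(c["R"]);c["t"]=np.array(c["t"]);return c
def ray(c,u,v):
    d=c["R"].T@np.array([(u-c["cx"])/c["fx"],(v-c["cy"])/c["fy"],1]);return -c["R"].T@c["t"],d
def onz(c,u,v,z):
    o,d=ray(c,u,v);return (o+d*(z-o[2])/d[2])[:2]
def proj(c,X):
    p=c["R"]@np.array(X)+c["t"];return c["fx"]*p[0]/p[2]+c["cx"],c["fy"]*p[1]/p[2]+c["cy"]
def tri(c1,p1,c2,p2):
    o1,d1=ray(c1,*p1);o2,d2=ray(c2,*p2)
    s=np.linalg.lstsq(np.c_[d1,-d2],o2-o1,rcond=None)[0];a=o1+d1*s[0];b=o2+d2*s[1]
    return (a+b)/2,np.linalg.norm(a-b)
def blob(im,box,f):
    """largest blob in box (u0,v0,u1,v1) where f(hsv,bgr) true -> contour in full pixels, centroid"""
    u0,v0,u1,v1=box;s=im[v0:v1,u0:u1];h=cv2.cvtColor(s,cv2.COLOR_BGR2HSV)
    m=f(h[...,0].astype(int),h[...,1].astype(int),h[...,2].astype(int)).astype(np.uint8)*255
    k=cv2.findContours(m,cv2.RETR_EXTERNAL,cv2.CHAIN_APPROX_NONE)[0]
    k=max(k,key=cv2.contourArea)+np.array([u0,v0]);M=cv2.moments(k)
    return k,((M["m10"]/M["m00"],M["m01"]/M["m00"]) if M["m00"]>0 else tuple(k[:,0].mean(0)))
def down(yaw): # tool z down, tool x (jaw axis) at world angle yaw
    c,s=np.cos(yaw),np.sin(yaw);return Ro.from_matrix(np.c_[[c,s,0],[s,-c,0],[0,0,-1]]).as_rotvec()
E
python3 - <<'E'
from h import *
T=cam("top");S=cam("scene")
t=T["pixels"];s=S["pixels"]
np.savez("c.npz")
big=cv2.resize(t[170:320,130:480],None,fx=2.28,fy=2.28,interpolation=cv2.INTER_CUBIC);cv2.imwrite("pics/tz.png",big)
big=cv2.resize(s[120:320,150:420],None,fx=2.9,fy=2.9,interpolation=cv2.INTER_CUBIC);cv2.imwrite("pics/sz.png",big)
hs=lambda im:cv2.cvtColor(im,cv2.COLOR_BGR2HSV)
for n,u,v in[("mat",290,220),("meter",240,250),("plate",350,220),("house",335,250),("bench",420,330),("stripe",245,250),("bluecap",317,284),("rinse",317,292),("amber",160,271),("cap",150,269),("bar",461,243),("stock",480,180),("lid",236,300),("knob",244,300)]:
    print(n,hs(t)[v,u])
E
```

```text
mat [90 53 67]
meter [ 26 182 119]
plate [ 20  15 102]
house [ 54  10 127]
bench [ 40  24 126]
stripe [ 26 179 120]
bluecap [109 182 101]
rinse [22 32 87]
amber [ 15 213  55]
cap [ 50  12 126]
bar [  0 218 111]
stock [170 191   4]
lid [25 16 94]
knob [165  28  18]
```

View pics/tz.png

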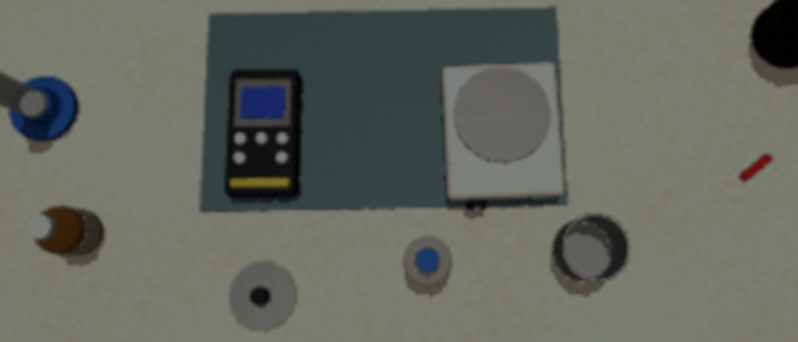

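View pics/sz.png

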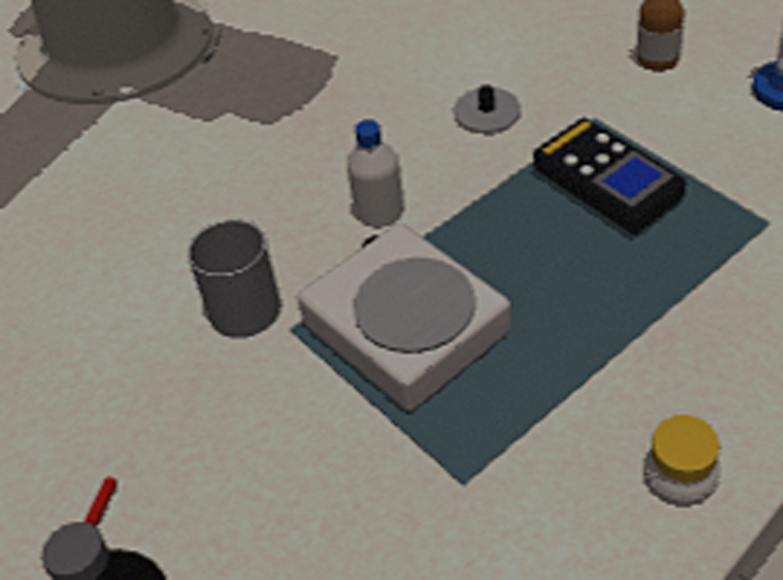

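```bash
cat > meas.py <<'E'
from h import *
T=cam("top");S=cam("scene");t=T["pixels"];s=S["pixels"]
def p(n,*a):print(n,*[np.round(x,4) for x in a])
# mat
k,_=blob(t,(200,160,400,275),lambda h,s,v:(s>40)&(h>80)&(h<100)&(v>45)&(v<90))
hull=cv2.convexHull(k);q=cv2.minAreaRect(hull);bx=cv2.approxPolyDP(hull,8,True)[:,0]
p("mat",[onz(T,*c,0.003) for c in bx])
# meter: dark/anything not mat
k,c=blob(t,(222,190,275,265),lambda h,s,v:(v<45)|((h>105)&(s>100))|((h<35)&(s>100)))
print(c);r=cv2.minAreaRect(k);cs=cv2.boxPoints(r);p("meter sil",[onz(T,*x,.037) for x in cs],onz(T,*r[0],.037))
k,c=blob(t,(222,240,275,262),lambda h,s,v:(h>20)&(h<35)&(s>120));sp=onz(T,*c,.037)
k,c=blob(t,(222,200,275,230),lambda h,s,v:(h>105)&(h<130)&(s>150));dp=onz(T,*c,.037);p("stripe,display",sp,dp,np.degrees(np.arctan2(*(dp-sp)[::-1])))
k,c=blob(s,(320,150,400,215),lambda h,s,v:(h>20)&(h<35)&(s>120));p("stripe sc",onz(S,*c,.037))
k,c=blob(s,(320,150,400,215),lambda h,s,v:(h>105)&(h<130)&(s>150));p("disp sc",onz(S,*c,.037))
# plate
g=cv2.cvtColor(t,cv2.COLOR_BGR2GRAY)
k,c=blob(t,(326,194,376,248),lambda h,s,v:(v<118)&(v>85));e=cv2.fitEllipse(cv2.convexHull(k));p("plate",onz(T,*e[0],.053),e[1])
k,c=blob(s,(266,203,320,245),lambda h,s,v:(v<118)&(v>70));e=cv2.fitEllipse(cv2.convexHull(k));p("plate sc",onz(S,*e[0],.053),e[1])
# beaker
k,c=blob(t,(365,258,412,300),lambda h,s,v:(v<85)&(s<60));(cc,rr)=cv2.minEnclosingCircle(k);e=cv2.fitEllipse(cv2.convexHull(k));p("beaker rim",onz(T,*cc,.08),rr,onz(T,*e[0],.08),e[1])
k,c=blob(s,(205,188,255,245),lambda h,s,v:(v<85)&(s<60));p("beaker sc centroid",onz(S,*c,.04),c,cv2.boundingRect(k))
# bar
k,c=blob(t,(440,225,485,260),lambda h,s,v:((h<8)|(h>172))&(s>130)&(v>50));r=cv2.minAreaRect(k);b=cv2.boxPoints(r);p("bar",onz(T,*c,.006));
vx,vy,_,_=cv2.fitLine(k,cv2.DIST_L2,0,.01,.01).ravel();d=onz(T,c[0]+vx*10,c[1]+vy*10,.006)-onz(T,*c,.006);p("bar ang",np.arctan2(d[1],d[0]))
# lid
k,c=blob(t,(220,280,272,322),lambda h,s,v:(v<112)&(s<60));e=cv2.fitEllipse(cv2.convexHull(k));p("lid disc",onz(T,*e[0],.008),e[1])
k,kt=blob(t,(230,288,260,312),lambda h,s,v:(v<50));p("knob",onz(T,*kt,.028))
# rinse
k,c1=blob(t,(300,270,335,300),lambda h,s,v:(h>100)&(h<125)&(s>110));k,c2=blob(s,(262,155,295,200),lambda h,s,v:(h>100)&(h<125)&(s>110))
p("rinse cap",*tri(T,c1,S,c2),onz(T,*c1,.105))
k,c=blob(s,(262,155,295,200),lambda h,s,v:(v>0)&(s<40)&(v>70));
# sample
k,c1=blob(t,(140,258,185,285),lambda h,s,v:(h<25)&(s>140)&(v>25));p("amber top",onz(T,*c1,.07),c1)
k,c2=blob(s,(362,100,395,150),lambda h,s,v:(h<25)&(s>110)&(v>25));p("amber sc",c2,onz(S,*c2,.07))
k,c1=blob(t,(140,258,156,285),lambda h,s,v:(s<30)&(v>130)); p("cap",c1)
# bystanders
k,c=blob(t,(310,112,340,145),lambda h,s,v:(h>18)&(h<35)&(s>130));p("pot",onz(T,*c,.045))
k,c=blob(t,(130,195,170,235),lambda h,s,v:(h>100)&(h<125)&(s>110));p("cyl",onz(T,*c,.01))
k,c=blob(t,(455,145,520,205),lambda h,s,v:(v<45));x=k[:,0];p("stock sil",cv2.boundingRect(k))
E
python3 meas.py
```

```text
mat [[ 0.6792 -0.1675]
 [ 0.619  -0.1619]
 [ 0.4799 -0.0264]
 [ 0.5005  0.2314]
 [ 0.7124  0.2164]]
(245.35414939670258, 229.0391452519112)
meter sil [[0.502  0.202 ]
 [0.6428 0.1925]
 [0.6325 0.1127]
 [0.4923 0.1252]] [0.5661 0.1582]
stripe,display [0.5174 0.1644] [0.6009 0.157 ] -5.0663
stripe sc [0.5198 0.1654]
disp sc [0.6029 0.1597]
plate [ 0.5661 -0.0968] [50.3253 59.2688]
plate sc [ 0.5664 -0.091 ] [32.4198 41.8118]
beaker rim [ 0.4128 -0.154 ] 18.0279 [ 0.4138 -0.1535] [31.2027 36.451 ]
beaker sc centroid [ 0.4185 -0.1596] [230.7739 215.8917] [216 196  31  40]
bar [ 0.4856 -0.3563]
bar ang -1.0299
lid disc [0.4044 0.1724] [29.9801 31.7224]
knob [0.4047 0.1717]
rinse cap [0.4227 0.0013 0.0985] 0.0025 [4.218e-01 2.000e-04]
amber top [0.4846 0.3497] [158.3783 270.9251]
amber sc [377.5403 124.4296] [0.4971 0.3504]Traceback (most recent call last):
  File "meas.py", line 35, in <module>
    k,c1=blob(t,(140,258,156,285),lambda h,s,v:(s<30)&(v>130)); p("cap",c1)
         ~~~~^^^^^^^^^^^^^^^^^^^^^^^^^^^^^^^^^^^^^^^^^^^^^^^^^
  File "h.py", line 21, in blob
    k=max(k,key=cv2.contourArea)+np.array([u0,v0]);M=cv2.moments(k)
      ~~~^^^^^^^^^^^^^^^^^^^^^^^
ValueError: max() iterable argument is empty
```

```bash
python3 - <<'E'
from h import *
a=cv2.imread("pics/top0.png");b=cv2.imread("pics/scene0.png")
o=np.hstack([cv2.resize(x,(260,260),interpolation=cv2.INTER_NEAREST) for x in(a[250:290,135:175],b[105:150,355:400],a[140:210,450:520])])
cv2.imwrite("pics/bz.png",o)
E
```

```text
(no output)
```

View pics/bz.png

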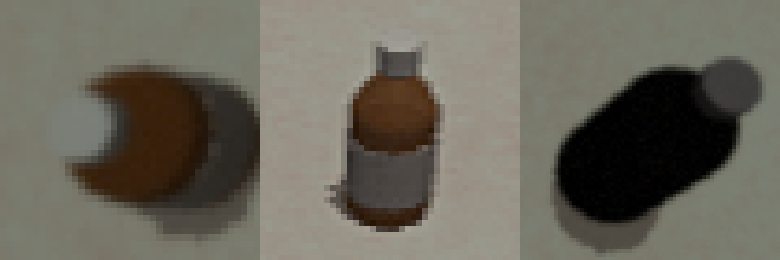

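The bottle zooms show the amber bottle's cap at about top (147,269) and scene (379,112). I refine those few points now.

```bash
python3 - <<'E'
from h import *
T=cam("top");S=cam("scene")
p=lambda n,*a:print(n,*[np.round(x,4) for x in a])
p("sample cap",*tri(T,(147.3,269.2),S,(379,112.3)),onz(T,147.3,269.2,.105),onz(S,379,112.3,.105))
p("sample label sc z.035",onz(S,355+130*45/260,105+180*45/260,.03))
p("plate",onz(T,350.6,220,.053),onz(S,292.8,224.8,.053))
p("beaker rim",onz(T,130+590/2.28,170+248/2.28,.08),onz(S,229,205.9,.08))
p("mat corners",*[onz(T,130+u/2.28,170+v/2.28,.003) for u,v in[(208,13),(556,7),(567,204),(202,211)]])
p("stock cap",onz(T,450+(730-520)*70/260,140+86*70/260,.18),"base",onz(T,450+(607-520)*70/260,140+172*70/260,.02))
p("cyl foot",onz(T,130+43/2.28,170+107/2.28,.01))
k,c=blob(T["pixels"],(310,112,340,145),lambda h,s,v:(h>18)&(h<35)&(s>130));p("pot",onz(T,*c,.045))
for n,x in dict(meter_c=(.569,.16,.037),meter_fl=(.569+.0675,.16+.0375,.037)).items():p(n,proj(T,x),proj(S,x))
def ik(pos,yaw):
    for y in(yaw,yaw+np.pi):
        q=bot.inverse_kinematics(pos,down(y));print(pos,round(y,2),None if q is None else np.round(q,2))
ik([.487,.35,.03],1.92);ik([.568,.036,.033],0);ik([.422,0,.03],1.57);ik([.677,.15,.033],1.5);ik([.414,-.156,.04],1.57);ik([.566,-.094,.093],1.57);ik([.4856,-.3563,.004],.541);ik([.404,.172,.012],1.57)
E
```

```text
sample cap [0.4889 0.3619 0.1025] 0.0046 [0.4871 0.3588] [0.4917 0.3612]
sample label sc z.035 [0.5018 0.3483]
plate [ 0.5599 -0.0918] [ 0.5664 -0.0902]
beaker rim [ 0.4173 -0.1563] [ 0.4244 -0.1598]
mat corners [0.7161 0.2183] [ 0.6841 -0.1704] [ 0.4663 -0.1526] [0.4969 0.2325]Traceback (most recent call last):
  File "<stdin>", line 9, in <module>
  File "<stdin>", line 3, in <lambda>
    return _wrapfunc(a, 'round', decimals=decimals, out=out)
    return _wrapit(obj, method, *args, **kwds)
    result = getattr(arr, method)(*args, **kwds)
numpy._core._exceptions._UFuncNoLoopError: ufunc 'multiply' did not contain a loop with signature matching types (dtype('<U4'), dtype('float64')) -> None
```

```bash
python3 - <<'E'
from h import *
T=cam("top");S=cam("scene")
p=lambda n,*a:print(n,*[np.round(x,4) for x in a])
p("stock cap",onz(T,450+(730-520)*70/260,140+86*70/260,.18));p("base",onz(T,450+(607-520)*70/260,140+172*70/260,.02))
p("cyl foot",onz(T,130+43/2.28,170+107/2.28,.01))
k,c=blob(T["pixels"],(310,112,340,145),lambda h,s,v:(h>18)&(h<35)&(s>130));p("pot",onz(T,*c,.045))
def ik(pos,yaw):
    for y in(yaw,yaw+np.pi):
        q=bot.inverse_kinematics(pos,down(y));print(pos,round(y,2),None if q is None else np.round(q,2))
ik([.49,.359,.03],1.92);ik([.569,.036,.033],0);ik([.422,0,.03],1.57);ik([.677,.15,.033],1.5);ik([.419,-.157,.04],1.57);ik([.563,-.091,.093],1.57);ik([.4856,-.3563,.004],.541);ik([.404,.172,.012],1.57)
E
```

```text
stock cap [ 0.6234 -0.4137]
base [ 0.6201 -0.4077]
cyl foot [0.6248 0.3988]
pot [ 0.8035 -0.0557]
[0.49, 0.359, 0.03] 1.92 [ 0.43  0.39  1.62 -0.    1.13 -1.49]
[0.49, 0.359, 0.03] 5.06 [ 0.43  0.39  1.62 -0.    1.13  1.66]
[0.569, 0.036, 0.033] 0 [-0.15  0.3   1.73 -0.    1.11 -0.15]
[0.569, 0.036, 0.033] 3.14 [-0.15  0.3   1.73 -0.    1.11  2.99]
[0.422, 0, 0.03] 1.57 [-0.29 -0.07  2.14  0.    1.07 -1.86]
[0.422, 0, 0.03] 4.71 [-0.29 -0.07  2.14  0.    1.07  1.28]
[0.677, 0.15, 0.033] 1.5 [ 0.04  0.58  1.34 -0.    1.22 -1.46]
[0.677, 0.15, 0.033] 4.64 [ 0.04  0.58  1.34 -0.    1.22  1.69]
[0.419, -0.157, 0.04] 1.57 [-0.63 -0.02  2.07  0.    1.09 -2.2 ]
[0.419, -0.157, 0.04] 4.71 [-0.63 -0.02  2.07  0.    1.09  0.94]
[0.563, -0.091, 0.093] 1.57 [-0.37  0.22  1.69  0.    1.23 -1.94]
[0.563, -0.091, 0.093] 4.71 [-0.37  0.22  1.69  0.    1.23  1.2 ]
[0.4856, -0.3563, 0.004] 0.54 [-0.83  0.41  1.65 -0.    1.08 -1.37]
[0.4856, -0.3563, 0.004] 3.68 [-0.83  0.41  1.65 -0.    1.08  1.77]
[0.404, 0.172, 0.012] 1.57 [ 0.13  0.01  2.11  0.    1.03 -1.44]
[0.404, 0.172, 0.012] 4.71 [0.13 0.01 2.11 0.   1.03 1.7 ]
```

```bash
cat >> h.py <<'E'
def pick(x,y,z,yaw,hi,op,N,pre=1.0):
    bot.set_gripper(pre)
    bot.goto([x,y,hi],down(yaw)); bot.line_to([x,y,z],max_speed=.12)
    bot.set_gripper(op,N); print("grip",bot.current_opening()*92,bot.current_contact_force().round(1) if hasattr(bot.current_contact_force(),'round') else bot.current_contact_force())
    bot.line_to([x,y,hi],max_speed=.15); print("lifted",np.round(bot.current_opening()*92,1),"t",bot.current_clock())
def place(x,y,z,yaw,hi,rel=1.0):
    bot.goto([x,y,hi],down(yaw)); bot.line_to([x,y,z+.02],max_speed=.15); bot.line_to([x,y,z],max_speed=.04)
    print("F",np.round(bot.current_contact_force(),1)); bot.set_gripper(rel)
    bot.line_to([x,y,hi],max_speed=.2); print("placed t",bot.current_clock())
def snap(tag):
    for n in("top","scene"):cv2.imwrite(f"pics/{n}{tag}.png",cam(n)["pixels"])
E
python3 - <<'E'
from h import *
pick(.49,.359,.030,1.92,.18,0.0,25)
place(.569,.037,.0345,0,.18,rel=.85)
snap("1")
E
```

```text
grip 38.73572333847715 [-1.   0.1  1. ]
lifted 39.1 t 7.3083
F [ 0.5 -1.1 -1.1]
placed t 11.8
```

View pics/scene1.png

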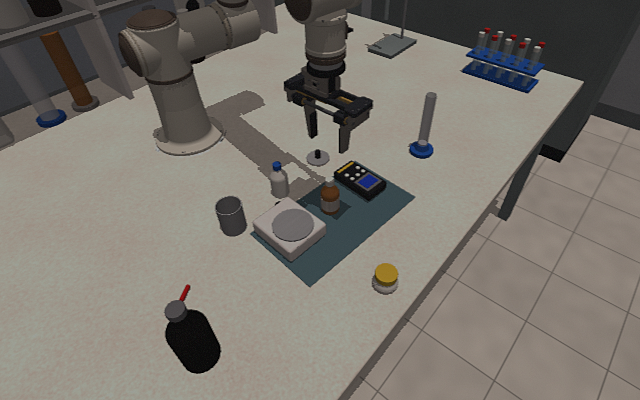

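The amber bottle stands upright on the mat at scene (330,196), between stirrer and meter. Next is the rinse bottle.

```bash
python3 - <<'E'
from h import *
pick(.4235,0.001,.030,1.57,.18,0.0,22)
# meter frame x=.109 behind centre, yaw -4.8deg
x,y=.570+.109*.9965,.160-.109*.0837
place(x,y,.0345,1.487,.18,rel=.85)
snap("2")
E
```

```text
grip 39.238739447176506 [-0.5 -2.2  1.4]
lifted 39.2 t 17.2083
F [ 0.3 -0.4 -0.9]
placed t 21.5667
```

View pics/scene2.png

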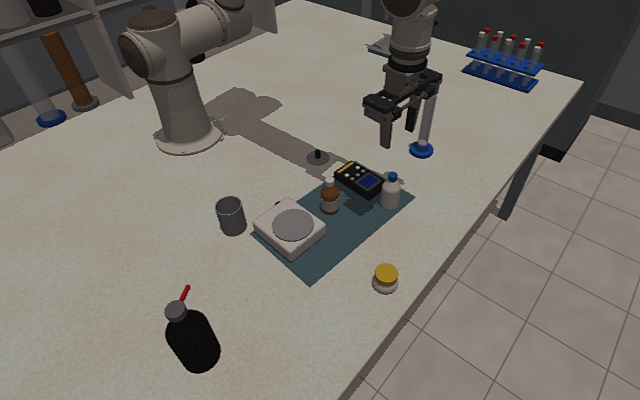

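View pics/top2.png

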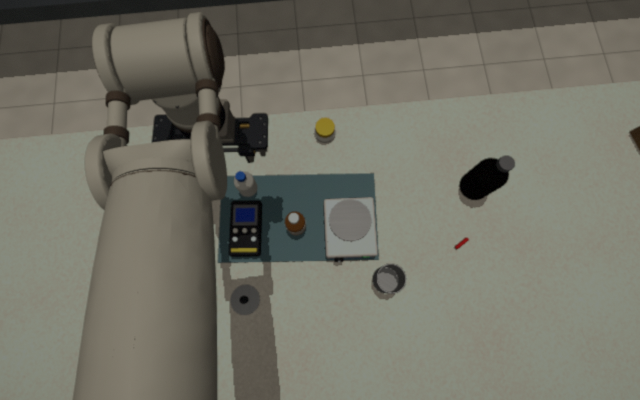

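Both bottles stand upright, with the rinse bottle behind the meter (top 245,183). Next is the beaker.

```bash
python3 - <<'E'
from h import *
pick(.419,-.157,.042,1.57,.2,0.0,20)
place(.563,-.091,.0965,1.57,.2,rel=1.0)
bot.goto([.47,-.36,.2],down(.541))
T=cam("top");S=cam("scene")
cv2.imwrite("pics/top3.png",T["pixels"]);cv2.imwrite("pics/scene3.png",S["pixels"])
a=cv2.resize(T["pixels"][185:270,310:395],(400,400),interpolation=cv2.INTER_CUBIC);b=cv2.resize(S["pixels"][160:260,245:345],(400,400),interpolation=cv2.INTER_CUBIC)
cv2.imwrite("pics/b3.png",np.hstack([a,b]))
E
```

```text
grip 0.48629362546866123 [-0.7 -0.3 -0.1]
lifted 0.3 t 27.575
F [-1.   0.1  0. ]
placed t 31.65
```

View pics/b3.png

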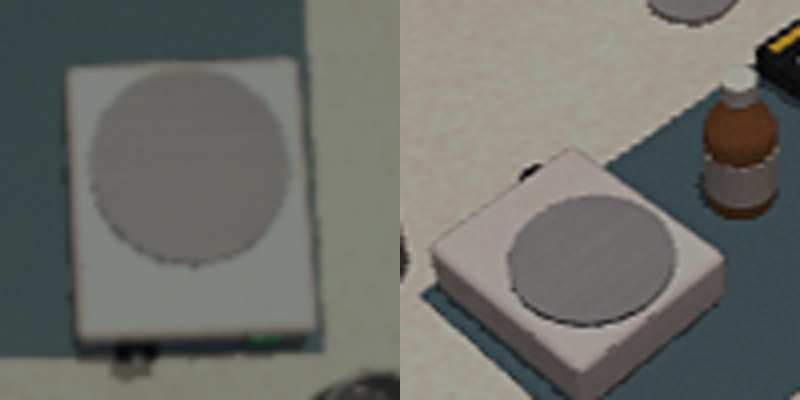

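View pics/scene3.png

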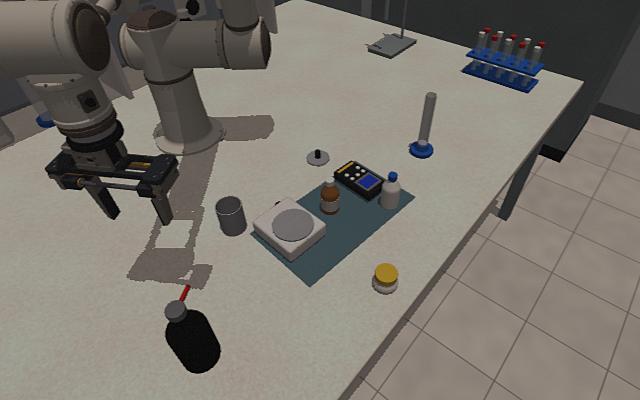

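The beaker grasp closed on nothing, and the beaker is still at scene (231,216). I check where the tool actually is against the images.

```bash
python3 - <<'E'
from h import *
print(bot.current_ee_pos(),bot.current_tool_rot(),bot.current_joints(),down(.541),bot.current_opening())
p=bot.current_ee_pos()
T=cam("top");S=cam("scene");print(proj(S,p),proj(T,p))
a=T["pixels"];cv2.circle(a,tuple(int(v) for v in proj(T,p)),3,(0,0,255),1);b=S["pixels"];cv2.circle(b,tuple(int(v) for v in proj(S,p)),3,(0,0,255),1)
cv2.imwrite("pics/c3.png",np.hstack([cv2.resize(a[200:400,280:600],(480,300)),b[150:350,20:320]])[:,:] if False else np.hstack([cv2.resize(a[200:400,290:550],(390,300)),cv2.resize(b[130:330,30:290],(390,300))]))
E
```

```text
[ 0.47075677 -0.35862323  0.19984107] [-3.02577059e+00 -8.43360114e-01 -2.15921440e-04] [-8.55235232e-01  1.86097408e-01  1.51688551e+00  3.36209487e-04
  1.43899066e+00 -1.39893285e+00] [3.02735621 0.8394753  0.        ] 0.9992366002945
(np.float64(147.89874254612542), np.float64(233.0224765447448)) (np.float64(500.626419928406), np.float64(237.5022127028751))
```

View pics/c3.png

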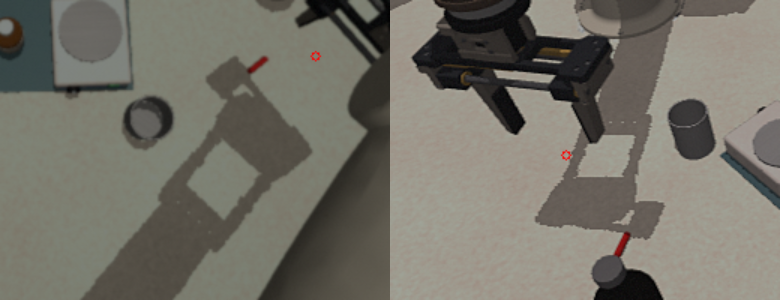

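The reported TCP projects to scene (148,233), but the fingertips' midpoint appears at about (137,219). The arm's readings and the images disagree, so I quantify this from the bottles I placed and from the fingertips.

```bash
python3 - <<'E'
from h import *
T=cam("top");S=cam("scene");t=T["pixels"];s=S["pixels"]
f=lambda h,s,v:(h>100)&(h<125)&(s>110)
k,c1=blob(t,(234,165,258,195),f);k,c2=blob(s,(380,165,400,185),f);print(c1,c2,tri(T,c1,S,c2),onz(T,*c1,.1055),"cmd",.570+.109*.9965,.160-.109*.0837)
# where would fingers be
for z in(.2,):
  pass
cv2.imwrite("pics/d3.png",np.hstack([cv2.resize(t[185:285,460:560],(400,400)),cv2.resize(s[140:260,80:200],(400,400))]))
cv2.imwrite("pics/d4.png",np.hstack([cv2.resize(t[160:260,225:325],(400,400)),cv2.resize(s[150:240,310:420],(400,400))]))
E
```

```text
(240.2335958005249, 176.26246719160105) (392.3101449275362, 176.36811594202896) (array([0.67802778, 0.15251092, 0.10031781]), np.float64(0.0027768311384640566)) [0.67525243 0.15046798] cmd 0.6786185 0.1508767
```

View pics/d3.png

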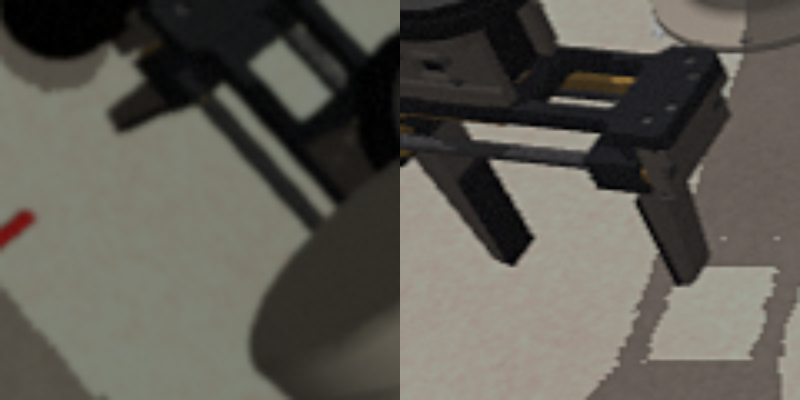

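View pics/d4.png

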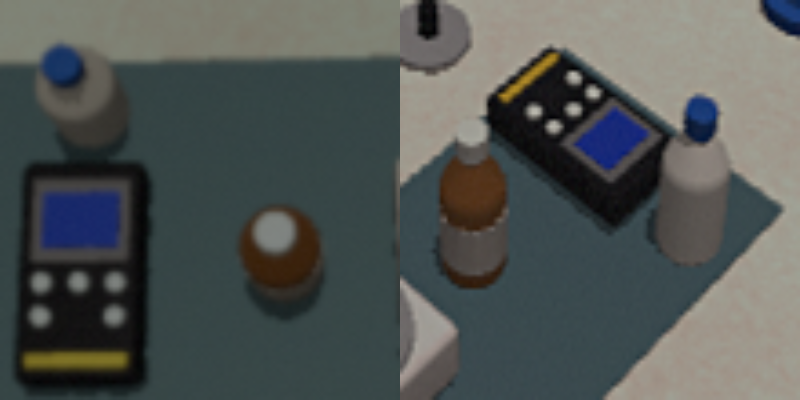

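```bash
python3 - <<'E'
from h import *
T=cam("top");S=cam("scene")
print("tip now",tri(T,(489,216),S,(165.5,225)))
p=np.array(bot.current_ee_pos());R=Ro.from_rotvec(bot.current_tool_rot()).as_matrix();print(R.round(2).tolist())
for k in(.046,-.046):
    x=p+R[:,0]*k;print(x,proj(T,x),proj(S,x))
print(np.round(bot.current_contact_force(),1),bot.current_ft_torque(),bot.current_effort())
E
```

```text
tip now (array([ 0.50898124, -0.33347294,  0.22822987]), np.float64(0.0034888653543441333))
[[0.86, 0.52, 0.0], [0.52, -0.86, -0.0], [0.0, 0.0, -1.0]]
[ 0.50975032 -0.33584257  0.20008656] (np.float64(484.73763257665536), np.float64(218.72425972194446)) (np.float64(170.50078594458307), np.float64(235.97092198590718))
[ 0.43093325 -0.38329644  0.20007938] (np.float64(518.1286887102577), np.float64(257.06528164496)) (np.float64(124.4241821838915), np.float64(230.34341881361487))
[ 0.3  0.  -0.3] [ 0.0176132  -0.09527451  0.02324051] [ 9.64854634e-02 -4.00478339e+01 -3.26114953e+01  3.09043084e-03
  7.90430792e-02 -9.39041747e-04]
```

The fingertips triangulate to about 28 mm above the reported TCP, while x and y agree to 2 mm. That explains the 39 mm grip on the 48 mm bottles, which were held at the shoulder, and the missed beaker. I find the true fingertip height with a gentle touch on free bench.

```bash
python3 - <<'E'
from h import *
bot.set_gripper(.3)
bot.goto([.43,-.30,.08],down(1.57)); bot.line_to([.43,-.30,.006],max_speed=.1)
snap("4"); print("at",bot.current_ee_pos().round(4) if hasattr(bot.current_ee_pos(),'round') else bot.current_ee_pos())
f0=bot.current_contact_force()[2]
z=.006
while z>-.05:
    z-=.003
    bot.line_to([.43,-.30,z],max_speed=.03)
    f=bot.current_contact_force()[2]-f0
    if abs(f)>2.5: break
print(z,f,bot.current_ee_pos(),bot.current_clock())
bot.line_to([.43,-.30,.05],max_speed=.1)
E
```

```text
at [ 0.4306 -0.3007  0.0069]
-0.042 26.18641894323151 [ 0.43014951 -0.30014839 -0.03909498] 40.1333
```

View pics/scene4.png

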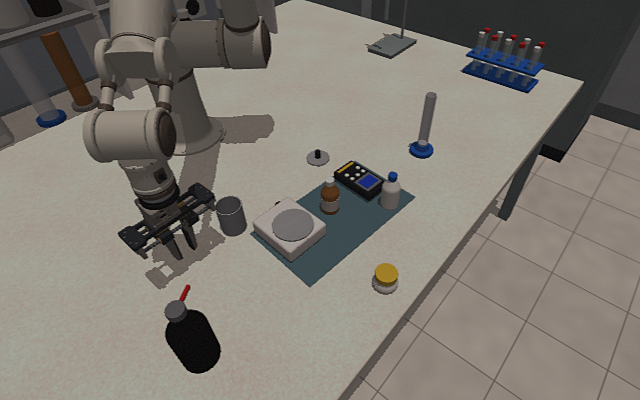

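Contact came at a reported z of about −0.0385 m, so the real fingertips sit about 38.5 mm above the reported TCP. I subtract that from all heights and retry the beaker.

```bash
echo 'D=.0385' >> h.py; python3 - <<'E'
from h import *
pick(.419,-.157,.040-D,1.57,.16,0.0,20)
bot.hold(.1)
print(bot.current_opening()*92)
if bot.current_opening()>.4:
    place(.563,-.091,.040-D+.0545,1.57,.16,rel=1.0)
    bot.goto([.45,-.33,.16],down(.541))
T=cam("top");S=cam("scene")
cv2.imwrite("pics/top5.png",T["pixels"]);cv2.imwrite("pics/scene5.png",S["pixels"])
a=cv2.resize(T["pixels"][185:270,310:395],(400,400),interpolation=cv2.INTER_CUBIC);b=cv2.resize(S["pixels"][160:260,245:345],(400,400),interpolation=cv2.INTER_CUBIC)
cv2.imwrite("pics/b5.png",np.hstack([a,b]))
E
```

```text
grip 62.80181012751605 [-0.2 -0.9  2.4]
lifted 63.1 t 46.2083
62.89170363281592
F [ 0.8 -0.1 -1. ]
placed t 49.6
```

View pics/b5.png

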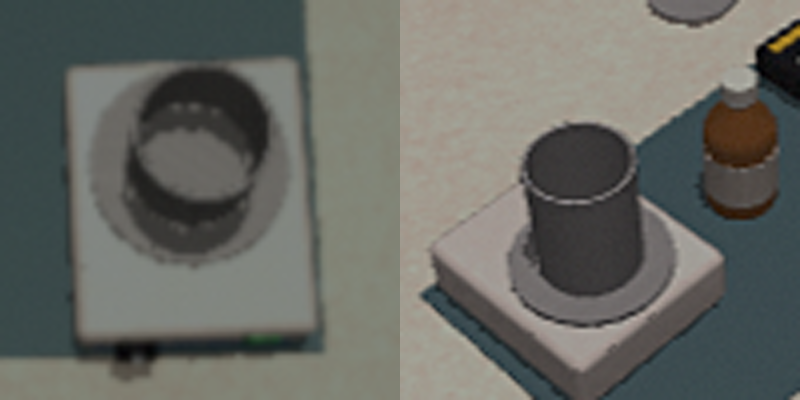

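View pics/top5.png

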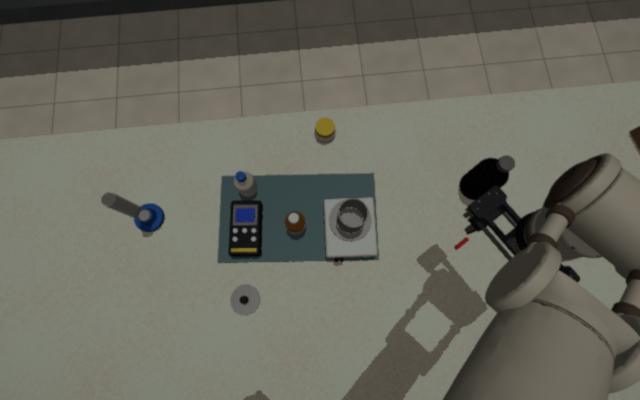

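The beaker is standing on the plate; I check how well it is centred.

```bash
python3 - <<'E'
from h import *
T=cam("top");S=cam("scene")
t=cv2.imread("pics/top5.png");s=cv2.imread("pics/scene5.png")
k=.2125
print("rim top",onz(T,310+201*k,185+136*k,.133),"rim sc",onz(S,245+(580-400)*.25,160+163*.25,.133))
print("rim tri",tri(T,(310+201*k,185+136*k),S,(245+45,160+163*.25)))
print("plate",tri(T,(310+190*k,185+167*k),S,(245+(592-400)*.25,160+260*.25)),onz(T,310+190*k,185+167*k,.053),onz(S,245+(592-400)*.25,160+260*.25,.053))
o=cv2.resize(t[185:270,310:395],(510,510),interpolation=cv2.INTER_CUBIC)
def ring(c,r,z,col,K=6,u0=310,v0=185):
    P=[proj(T,(c[0]+r*np.cos(a),c[1]+r*np.sin(a),z)) for a in np.linspace(0,6.28,60)]
    cv2.polylines(o,[np.int32([((u-u0)*K,(v-v0)*K) for u,v in P])],True,col,1)
ring((.563,-.091),.032,.133,(0,0,255));ring((.563,-.091),.032,.053,(0,255,0));ring((.563,-.091),.05,.053,(255,0,0))
cv2.imwrite("pics/o5.png",cv2.convertScaleAbs(o,alpha=1.8))
E
```

```text
rim top [ 0.55794691 -0.08977767] rim sc [ 0.56581442 -0.08868588]
rim tri (array([ 0.56064978, -0.08804434,  0.1283959 ]), np.float64(0.0057155359071177254))
plate (array([ 0.56166405, -0.08942703,  0.04729045]), np.float64(0.005843969834936411)) [ 0.55880566 -0.0911425 ] [ 0.56721322 -0.09030699]
```

View pics/o5.png

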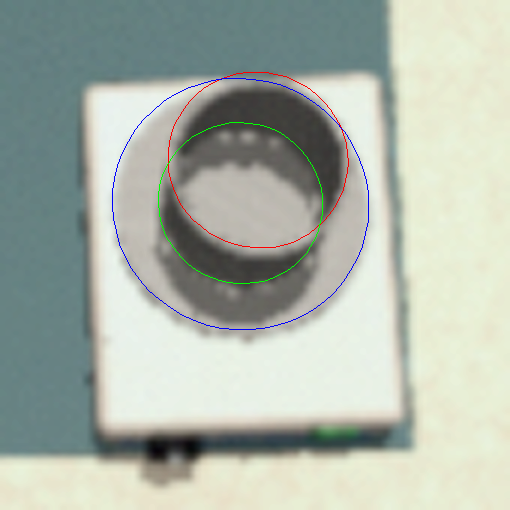

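The plate-to-beaker offset is about 2 mm in both views, which is within tolerance. Next is the stir bar.

```bash
python3 - <<'E'
from h import *
pick(.4885,-.3555,.003-D,.541,.14,0.0,12,pre=.5)
o=bot.current_opening();print(o*92)
snap("6")
if o>.06:
    bot.goto([.563,-.0905,.14],down(1.57))
    S=cam("scene");cv2.imwrite("pics/s7.png",cv2.resize(S["pixels"][100:260,220:380],(600,600)))
    bot.line_to([.563,-.0905,.090-D],max_speed=.1)
    print(np.round(bot.current_contact_force(),1))
    bot.set_gripper(o+.05); bot.hold(.3)
    bot.line_to([.563,-.0905,.14],max_speed=.15)
    bot.goto([.404,.172,.10],down(1.57))
    T=cam("top");S=cam("scene");print(bot.current_clock())
    a=cv2.resize(T["pixels"][185:270,310:395],(400,400),interpolation=cv2.INTER_CUBIC);b=cv2.resize(S["pixels"][160:260,245:345],(400,400),interpolation=cv2.INTER_CUBIC)
    cv2.imwrite("pics/b7.png",np.hstack([a,b]))
E
```

```text
grip 9.492380468491397 [0.7 0.2 0.3]
lifted 9.9 t 55.525
9.928602922631825
[-0.2 -0.   0.4]
60.3833
```

```bash
ls pics
```

```text
b3.png
b5.png
b7.png
bz.png
c3.png
d3.png
d4.png
o5.png
s7.png
scene0.png
scene1.png
scene2.png
scene3.png
scene4.png
scene5.png
scene6.png
sz.png
top0.png
top1.png
top2.png
top3.png
top4.png
top5.png
top6.png
tz.png
```

View pics/b7.png

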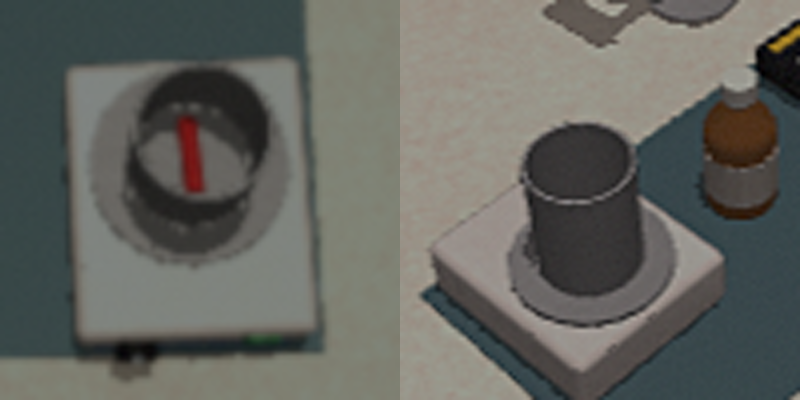

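The red bar lies flat on the beaker floor (zoom 190,155). Last comes the lid.

```bash
python3 - <<'E'
from h import *
T=cam("top");S=cam("scene")
t0=cv2.imread("pics/top0.png");s0=cv2.imread("pics/scene0.png")
k,c1=blob(t0,(230,288,260,312),lambda h,s,v:(v<50));k2,c2=blob(s0,(308,142,330,166),lambda h,s,v:(v<40))
x,d=tri(T,c1,S,c2);print(c2,x,d,onz(S,*c2,.022),onz(T,*c1,.028))
E
```

```text
(317.0952380952381, 153.83928571428572) [0.40540557 0.17411025 0.02024162] 0.0021018956298642687 [0.40743464 0.17347013] [0.40471489 0.17174645]
```

```bash
python3 - <<'E'
from h import *
pick(.406,.173,.0112-D,1.57,.17,0.0,15,pre=.5)
o=bot.current_opening();print(o*92)
if o>.1:
    bot.goto([.563,-.0905,.17],down(1.57))
    bot.hold(.2)
    T=cam("top");S=cam("scene")
    cv2.imwrite("pics/b8.png",np.hstack([cv2.resize(T["pixels"][150:270,290:410],(400,400)),cv2.resize(S["pixels"][100:260,220:380],(400,400))]))
    print(bot.current_clock())
E
```

```text
grip 17.666301145178956 [-0.1  0.2  1.5]
lifted 17.5 t 65.2917
17.46280387213002
66.7667
```

View pics/b8.png

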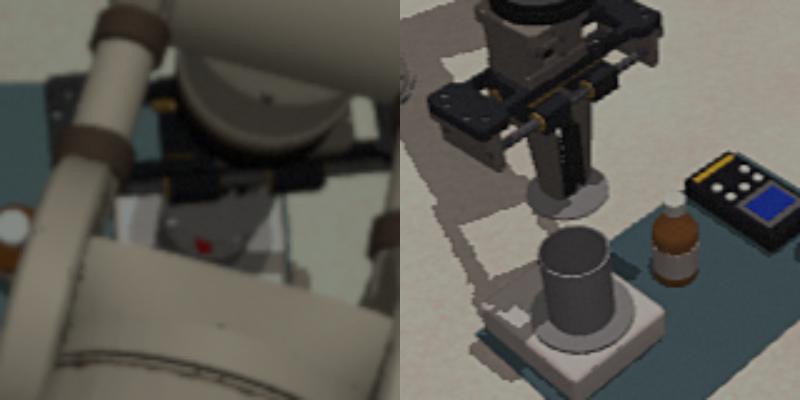

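The lid is held level and over the beaker (scene crop 568,193). I lower it with a force watch.

```bash
python3 - <<'E'
from h import *
X,Y=.563,-.0905
z=.139+.004-D
bot.line_to([X,Y,z+.012],max_speed=.12);bot.line_to([X,Y,z],max_speed=.03)
f0=bot.current_contact_force()[2]
for i in range(6):
    z-=.001;bot.line_to([X,Y,z],max_speed=.02);f=bot.current_contact_force()[2]-f0
    print(round(z+D,4),round(f,2))
    if f>1.5:break
bot.set_gripper(.4);bot.hold(.3)
bot.line_to([X,Y,.17],max_speed=.1)
bot.goto([.35,-.35,.22],down(1.57))
T=cam("top");S=cam("scene");print(bot.current_clock())
cv2.imwrite("pics/top9.png",T["pixels"]);cv2.imwrite("pics/scene9.png",S["pixels"])
cv2.imwrite("pics/b9.png",np.hstack([cv2.resize(T["pixels"][150:270,290:410],(400,400),interpolation=2),cv2.resize(S["pixels"][130:250,240:360],(400,400),interpolation=2)]))
E
```

```text
0.142 -1.3
0.141 -1.61
0.14 -0.5
0.139 1.0
0.138 6.88
72.1833
```

View pics/b9.png

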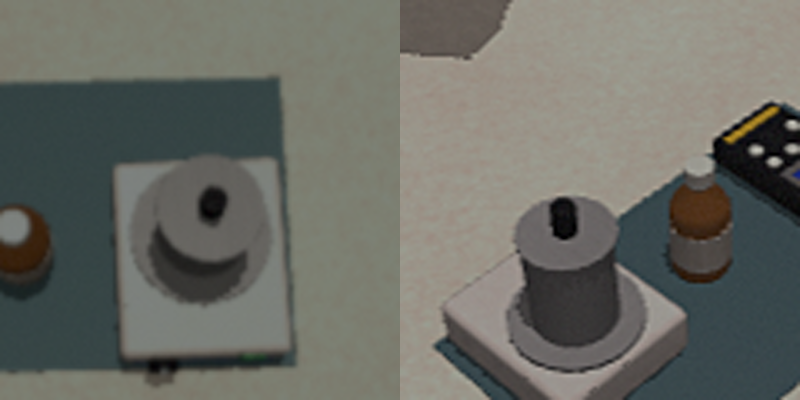

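View pics/scene9.png

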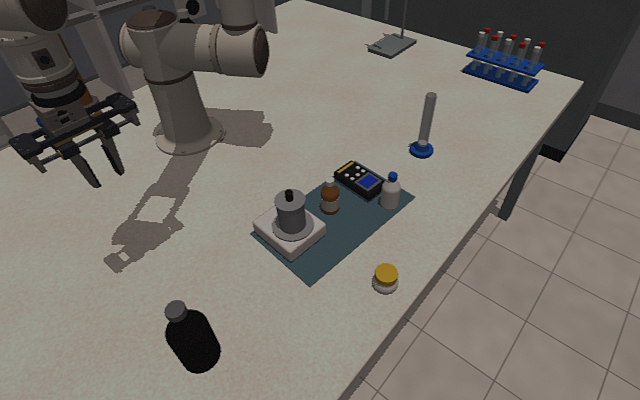

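View pics/top9.png

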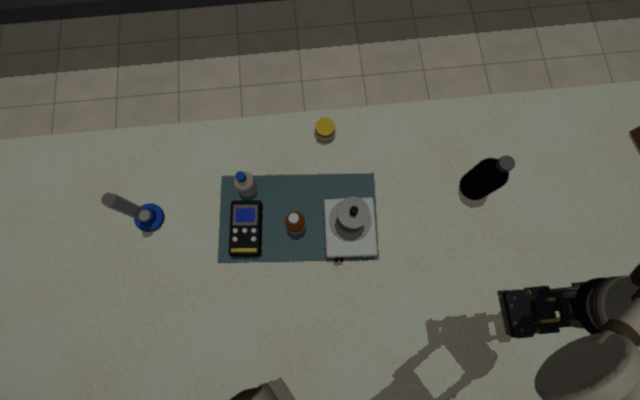

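```bash
python3 - <<'E'
from h import *
T=cam("top");S=cam("scene")
print("lid disc",onz(T,353.5,212.7,.136),onz(S,290,199.9,.136),tri(T,(353.5,212.7),S,(290,199.9)))
f=lambda h,s,v:(v<40)
k,c1=blob(T["pixels"],(345,203,362,220),f);k,c2=blob(S["pixels"],(282,186,296,203),f);print("knob",tri(T,c1,S,c2))
print("sample cap",tri(T,(294,217.5),S,(330,181)),onz(T,290+13*.3,150+225*.3,.108),onz(S,240+300*.3,130+165*.3,.108))
E
```

```text
lid disc [ 0.55976921 -0.09142979] [ 0.56622988 -0.08872226] (array([ 0.56225992, -0.08935746,  0.13314511]), np.float64(0.006118166412037749))
knob (array([ 0.56205263, -0.08905439,  0.14784285]), np.float64(0.002864430576682855))
sample cap (array([0.57040077, 0.03897585, 0.10302501]), np.float64(0.005093996571748626)) [0.56771008 0.03699147] [0.57176355 0.04131793]
```

```bash
python3 - <<'E'
from h import *
print(bot.current_clock(),np.round(bot.current_contact_force(),1)); bot.job_done()
E
```

```text
72.2833 [-0.7 -0.1 -0.2]
the job is handed in; nothing more can be done
```

The stirring place is set out and I handed the job in at 72 s of the 122 s allowed. The call gave no verdict, so the checks below are my own.

**Last camera checks**
- **Beaker:** stands on the plate about 2 mm off centre by each camera (limit 12 mm).
- **Stir bar:** lay flat on the beaker floor in the last view before the lid went on.
- **Lid:** looks level, within about 2 mm of the beaker's axis. The wrist force rose at the expected seating height.
- **Sample bottle:** upright on the mat, cap at about (0.570, 0.039), level with the meter's middle at x ≈ 0.570. That is about 0.12–0.13 m from both the meter and plate centres.
- **Rinse bottle:** upright, about 0.109 m behind the meter's centre and within 2 mm of its centre line.
- **Bystanders:** the stock bottle, cylinder and pot look unmoved in the pictures; I did not re-measure them.

**What failed or disagreed**
- **First beaker grasp:** it closed on nothing. The fingertips really sit about 38.5 mm above the reported TCP height; triangulation suggested about 28 mm and a light touch on the bench gave 38.5 mm. I corrected the heights from then on. The two bottles had already been gripped at the shoulder because of this, but were set down without trouble.
- **Cameras:** the two views differ by up to about 8 mm in x, so I used averages and within-view differences.

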